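# Load a brass seal blank into the spring-fed magazine

## Task

Draw the magazine's sprung follower back by its black knob and park it in the side notch without ramming the rubber buffer, then let go. Lower the loose brass blank upright into the track between the blank already there and the follower, all the way down to the track floor. Finally take the knob out of the notch and ease the follower forward, never letting it snap, until it presses both blanks square against the front stop, and leave everything else where it is.

Things in the scene. Friction and masses are not known exactly. Their poses are not given: they have to be found in the camera images.
- magazine: Fixed feed magazine: dark steel base plate 200 x 74 x 10 mm with an open-topped aluminium track. Origin at bench level on the track's centre line, under the inner face of the front stop. x runs along the track from the front stop to the rear (the way the follower is pulled back), y across, z up. Track floor 10 mm above the bench. Front stop: x -12 to 0 mm, its top 45 mm above the bench.
- bay (a point): Point on the track floor, on the centre line, 24 mm behind the front stop: where the centre of the new blank's underside must finally be. Axes as the magazine's. Track walls: x 0 to 70 mm, 33 mm apart inside, 18 mm high above the floor; the thin flared lips on them end 34 mm above the bench and spread to about 43 mm apart.
- follower (a joint): Travel of the sprung follower in m: its front face's distance from the front stop; grows as it is pulled back (+x); starts near 0.016, against the loaded blank. Steel block 20 mm long, 29 wide, top 50 mm above the bench; moving mass 0.4 kg. The spring pushes it forward with 3.6 N at 0 plus 0.06 N per mm, friction 0.3 N. The notch parks it somewhere from 0.038 to 0.062.
- follower_face (a point): Top edge of the follower's front face, on the track's centre line, 50 mm above the bench. Axes as the magazine's.
- knob (a point): Centre of the top of the black round knob (20 mm diameter, 27 mm tall, its top 89 mm above the bench) on a 12 mm steel post, carried by the follower 75 mm behind the follower's front face. Axes as the magazine's. The knob stands upright and cannot turn over; it can be pinched from above in any direction.
- post (a joint): Sideways shift in m of knob and post along the magazine's +y: 0 in the straight slot (1 mm play), 0.014 fully across in the notch; parked when over 0.009. 1 N friction, stays put. In the notch the spring draws the post forward against the latch plate's end, which holds it. The notch is 3 mm longer than the post and ends at the buffer: pull back until the buffer resists, then go sideways.
- buffer (a joint): Compression in m of the black rubber buffer that ends slot and notch; 0 when untouched, 4 N per mm. The post meets it 3 mm behind the parked position. Crushing it by more than 3 mm (12 N) counts as ramming.
- new_blank: The loose solid brass blank, standing upright on the bench: 16 mm (its x) by 30 mm (its y) by 50 mm tall (z), about 0.19 kg. Origin at the centre of its underside. In the track its 30 mm side lies across the track (either way round). Grip it across the 30 mm, high up: its top stands 26 mm above the track's lips when seated.
- loaded_blank: An identical brass blank that already stands in the track against the front stop, its origin (centre of its underside) 8 mm behind the stop.
- jar: Bystander: amber glass jar with black cap, 52 mm diameter, 60 mm tall. Origin under its centre.
- brush: Bystander: bench brush, 170 mm long, lying. Origin under its middle, handle to its -x.
- mandrel: Bystander: steel ring mandrel, a slim upright cone 150 mm tall on a 60 mm foot. Origin under its centre.
- slot (a point): Point on the centre line of the knob's slot, 115 mm behind the front stop, 50 mm above the bench; axes as the magazine's. The slot lies between a guide cheek on the -y side and the latch plate on the +y side, both aluminium, tops 50 mm above the bench. The post passes the end of the latch plate into the notch. Notch and buffer are adjustable along the track and not measured: find them by feel.
Things that resemble listed ones, but are neither listed nor needed, are in the scene too. What is shaped like the new_blank but pink is not meant. What is shaped like the magazine but orange is not meant.

How it is judged (in metres and radians):
On the way, in this order (a step that is already met when the one before it is completed fails the run):
1. the follower is drawn back and parked in the notch, and let go (value of joint follower above 0.036 m and value of joint post above 0.009 m and contact force between the fingers and anything else below 0.3 N), for 0.2 s.
2. the new blank stands on the track floor behind the loaded one while the follower is still parked, and is let go (all of step 1 and z of new_blank in the frame of bay between -0.002 and 0.002 m and horizontal distance between new_blank and bay below 0.032 m and angle between new_blank's own z axis and vertical below 0.15 rad), for 0.2 s.
At the end, for the whole second after the job is handed in: Follower travel 30.5 to 33.5 mm, knob back in the straight slot (shift under 4 mm); new blank at rest, underside within 3 mm of the bay point, tilt under 0.07 rad, square within 0.1 rad; loaded blank on the floor against the front stop (origin 6 to 10 mm behind it, tilt under 0.07 rad) (value of joint follower between 0.0305 and 0.0335 m and value of joint post below 0.004 m and distance between new_blank and bay below 0.003 m and angle between each of new_blank, loaded_blank's own z axis and vertical below 0.07 rad and angle between the y axis of new_blank and the y axis of magazine, either way round below 0.1 rad and x of loaded_blank in the frame of magazine between 0.006 and 0.01 m and z of loaded_blank in the frame of magazine below 0.012 m and linear speed of new_blank below 0.01 m/s and horizontal distance between loaded_blank and magazine below 0.011 m); the robot touches nothing.
It fails at once if the follower, out of the notch, snaps forward (faster than 0.2 m/s) (velocity of joint follower below -0.2 m/s and value of joint post below 0.006 m).
It fails at once if the rubber buffer is rammed (crushed by more than 3 mm) (value of joint buffer above 0.003 m).
It fails at once if a bystander is moved by more than 20 mm (distance of any of jar, brush, mandrel from where it was at the start of the episode above 0.02 m).
It fails at once if the loaded blank is lifted out of the track (z of loaded_blank in the frame of magazine above 0.03 m).
It also fails if it takes over 66 s, if anything falls off the work surface, if the arm or the gripper's body presses on something with over 40 N, if the wrist force passes 120 N, or if a joint passes its speed limit or range.

## Robot

A 6-joint arm with a two-finger parallel gripper is mounted at the origin on the work surface. World frame = base frame: x ahead of the robot, y to its left, z up, the work surface at z = 0. Lengths are in mm, angles in degrees, forces in N, time in s.
With the tool pointing down it reaches from about 300 to 850 mm from the base axis. Payload 4.2 kg.
Tool frame: the origin (TCP) lies on the centre line of the jaws, within the pads' length; the fingertips stand 14 mm ahead of it and the grasp point (between the pads) lies 5 mm behind it; z points along the fingers, y is the direction in which the jaws open and shut (so a half turn about z gives the same grasp; the last joint's range is limited). The gripper opens to 91 mm and grips with 3 to 60 N. Pads are 32 mm wide; open, the fingers measure 118 mm over their backs; the gripper's body (76 mm by 178 mm) begins 60 mm behind the grasp point.
Start: joints at [62.682, 18.312, 89.639, -0, 72.044, -1.146], TCP at [253.624, 516.059, 227.976] pointing down, gripper open.
Joint ranges: [-177.97, 177.97], [-48.28, 115.42], [12.27, 149.76], [-77.06, 257.06], [2.81, 150.46], [-146.56, 146.56]. Speed limits (degrees/s): [147.25, 147.25, 180, 180, 180, 180].

## Interface

Orientations are given as [roll, pitch, yaw] about the fixed x, y, z axes, in that order (R = Rz(yaw) Ry(pitch) Rx(roll)).
In Python, from workcell import env gives the robot as it stands.
- The arm moves only by the tool play_rows, never from a script. Its argument "increments" is a list of rows, each a list of 5 numbers: the shift along the world's x, y, z in mm, then the turn about the world's z in degrees, then the closure, from 0 (fully open) to 1 (shut). In form: [[x, y, z, yaw, fingers], ...]. A call has 1 to 20 rows; each row shifts and turns the commanded pose from where the row before left it; what a row does not reach is not made up. A row lasts 1/8 s, in which the tool goes at most 62.5 mm and 10.7 degrees, less where a joint would pass 70% of its speed; a pose out of reach is approached as far as the arm can. A call is refused whole if a number of a shift passes 62.5 or a number of a turn 10.7, either way. A call with a gripper value outside its range is refused whole. The fingers move at their own pace and stop on an object; "newtons" is the grip in N (left out, the last holds). Time passes only in rows, so rows that do not move let the fingers close. It gives the time, the measured TCP pose, the force and the opening at its end, in the units of the state.
- env.state(): the state, without advancing time (a new reading comes with each control period).
- env.grab_frame(name): name is "scene" or "side" or "wrist"; returns the picture (420x560x3 uint8, red, green, blue); there is no depth.
- env.calibration(name): a dict with "fx", "fy", "cx", "cy" (pixels), "dist_coeffs" ([k1, k2, p1, p2, k3] as OpenCV has them; the pictures are not rectified), "R" (3x3) and "t" (3): a world point X has camera coordinates R X + t; the wrist camera has in their place "hand_eye" (4x4, takes a point from camera to tool coordinates, whose origin is the TCP and whose axes are the flange's). Camera axes: x right, y down, z forward; pixel columns grow to the right and rows downward; lengths in mm; the calibration is good to about 2 mm. A picture is of the moment at which its call begins: read the wrist's pose just before it. calibration takes no time and is no camera call.
- env.job_done(): hands the job in, once; it reports no verdict.
The state is a dict: "time_s": time; "qpos": joint angles; "qvel": joint speeds; "effort": joint torques, N m; "ee_pos": TCP position; "ee_rot": TCP orientation; "force": force on the tool from outside, world axes, zero at the start; "torque": the same for the moment, N m; "gripper_width": finger opening in mm.
Only numpy, scipy, OpenCV 4.12 (cv2) and the standard library are available. Lean on these libraries where they do the work, as an engineer would, in place of code of your own. Each camera call takes 0.05 s, during which the arm holds its last target.

## Working session

There is one attempt and no reset: what is moved stays moved. The work goes in short steps, Python scripts to look and compute and a tool call to move; the robot and the scene stay as the last step left them, time stands still between calls to the robot, and variables do not carry over. Pictures are saved under pics/ and viewed, and the job is handed in when it is done.

Besides the shell and the picture viewer there is one more tool, called after "Emit:" as name([rows], argument=value, ...), one row to a line, values as JSON. play_rows: Moves the arm, as the interface text tells. Its arguments: {"type":"object","properties":{"increments":{"type":"array"},"newtons":{"type":"number"}},"required":["increments"]}

```bash
mkdir -p pics; ls; cat > h.py <<'E'
import numpy as np, cv2
from workcell import env
def save(n,fn):
    s=env.state(); im=env.grab_frame(n); cv2.imwrite('pics/'+fn,im[:,:,::-1]); return s,im
E
python3 - <<'E'
from h import *
for n in ("scene","side","wrist"):
    s,im=save(n,n+'0.png'); c=env.calibration(n)
    print(n,{k:np.round(v,4).tolist() for k,v in c.items()})
print(s)
E
```

```text
pics
scene {'fx': 411.4197, 'fy': 411.4197, 'cx': 282.1301, 'cy': 209.9245, 'dist_coeffs': [-0.1236, 0.0, 0.0, 0.0, 0.0], 'R': [[-0.8503, 0.5263, -0.0025], [0.4238, 0.6817, -0.5964], [-0.3122, -0.5082, -0.8027]], 't': [504.5737, -222.9913, 1423.6109]}
side {'fx': 532.7947, 'fy': 532.7947, 'cx': 282.5876, 'cy': 208.5862, 'dist_coeffs': [-0.1522, 0.0, 0.0, 0.0, 0.0], 'R': [[0.8751, -0.4834, -0.0232], [-0.3085, -0.5203, -0.7963], [0.3729, 0.704, -0.6044]], 't': [-516.8963, 246.2603, 1111.3782]}
wrist {'fx': 343.8302, 'fy': 343.8302, 'cx': 288.0568, 'cy': 210.6639, 'dist_coeffs': [-0.0674, 0.0, 0.0, 0.0, 0.0], 'hand_eye': [[-0.0006, -0.9692, -0.2462, 69.3018], [1.0, -0.0006, -0.0, -0.935], [-0.0001, -0.2462, 0.9692, -155.8152], [0.0, 0.0, 0.0, 1.0]]}
{'time_s': 0.1, 'qpos': array([ 6.26813326e+01,  1.83468456e+01,  8.96993968e+01,  8.25624412e-04,
        7.20437242e+01, -1.14601450e+00]), 'qvel': array([ 0.03915283, -0.01350688, -0.16355686, -0.0453954 , -0.03174064,
        0.0152521 ]), 'effort': array([-8.19992747e-04, -4.13335276e+01, -2.32510918e+01,  7.28315231e-02,
        4.22104402e-02, -3.68715780e-05]), 'ee_pos': array([253.41846758, 515.66443715, 227.21582029]), 'ee_rot': array([-1.79910067e+02, -2.58421932e-03,  1.53827090e+02]), 'force': array([-1.25570518,  0.74161064, -0.47096983]), 'torque': array([ 0.05486099, -0.03994414,  0.00063659]), 'gripper_width': 91.33679552560768}
```

View pics/scene0.png

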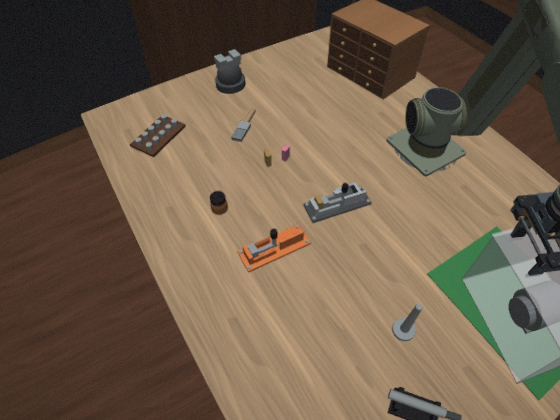

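View pics/side0.png

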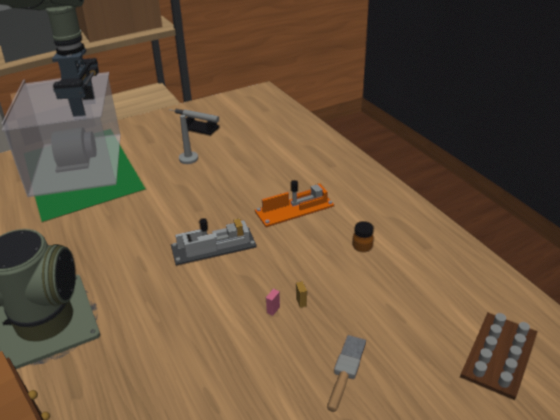

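View pics/wrist0.png

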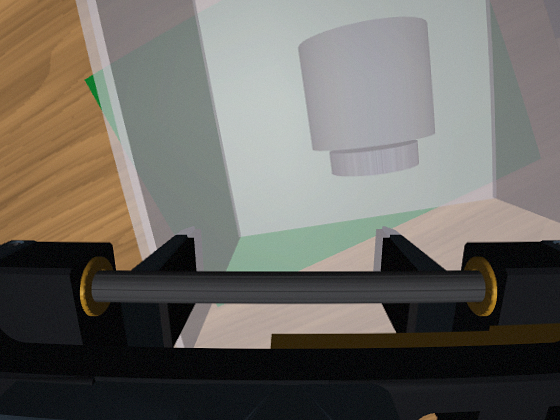

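The scene view shows the magazine (grey) near (338,200) with its knob at (345,187), the brass blank at (268,158) and the pink decoy at (286,153). The orange decoy magazine is at (275,248). A clear box stands around the gripper's start position. I'll enlarge.

```bash
python3 - <<'E'
import cv2
a=cv2.imread('pics/scene0.png');b=cv2.imread('pics/side0.png')
def c(im,x0,y0,x1,y1,k,fn): cv2.imwrite('pics/'+fn,cv2.resize(im[y0:y1,x0:x1],None,fx=k,fy=k,interpolation=cv2.INTER_CUBIC))
c(a,250,130,380,230,6,'sc1.png'); c(b,160,200,320,320,5,'sd1.png')
c(b,0,20,160,220,3,'sd2.png'); c(a,420,150,560,390,2.5,'sc2.png')
E
```

```text
(no output)
```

View pics/sc1.png

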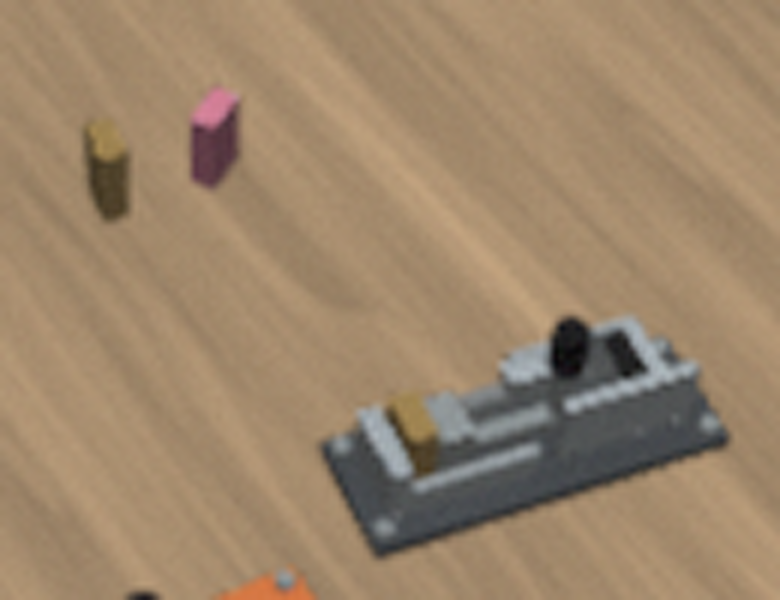

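View pics/sd1.png

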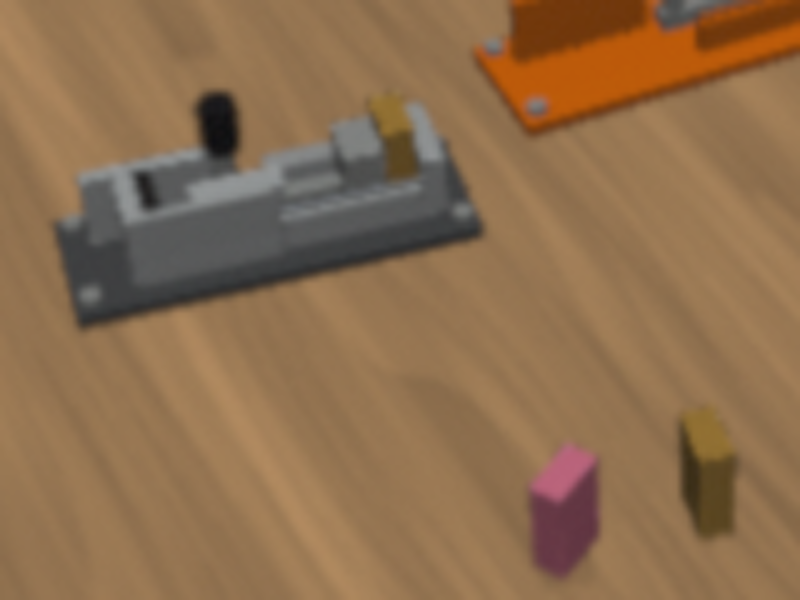

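View pics/sd2.png

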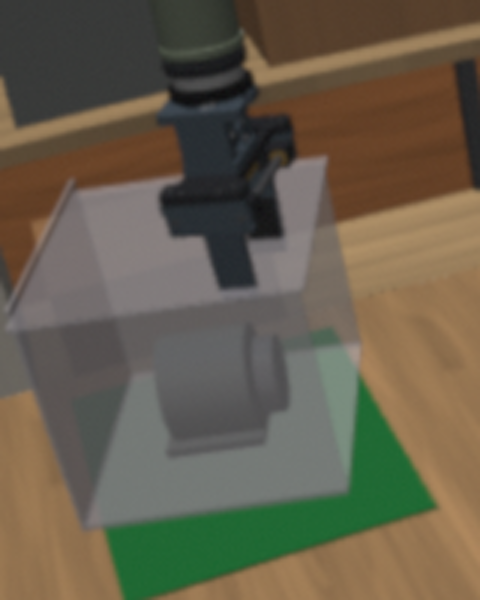

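View pics/sc2.png

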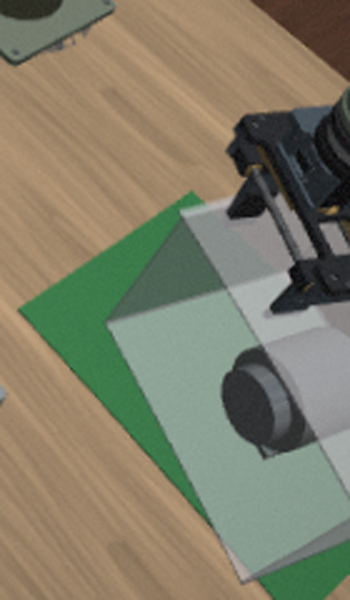

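```bash
cat >> h.py <<'E'
def cam(n,s=None):
    c=env.calibration(n); K=np.array([[c['fx'],0,c['cx']],[0,c['fy'],c['cy']],[0,0,1]]); d=np.array(c['dist_coeffs'],float)
    if 'R' in c: R=np.array(c['R']);t=np.array(c['t'])
    else:
        from scipy.spatial.transform import Rotation as Ro
        T=np.eye(4); T[:3,:3]=Ro.from_euler('xyz',s['ee_rot'],degrees=True).as_matrix(); T[:3,3]=s['ee_pos']
        M=np.linalg.inv(T@np.array(c['hand_eye'])); R=M[:3,:3];t=M[:3,3]
    return K,d,R,t
def ray(C,p):
    K,d,R,t=C; u=cv2.undistortPoints(np.array([[p]],float),K,d)[0,0]
    return -R.T@t, R.T@np.array([u[0],u[1],1.])
def atz(C,p,z):
    o,v=ray(C,p); return o+v*(z-o[2])/v[2]
def tri(L):
    A=np.zeros((3,3));b=np.zeros(3)
    for C,p in L:
        o,v=ray(C,p); v=v/np.linalg.norm(v); P=np.eye(3)-np.outer(v,v); A+=P;b+=P@o
    X=np.linalg.solve(A,b)
    e=[float(np.linalg.norm(proj(C,X)-np.array(p))) for C,p in L]
    return X,np.round(e,1)
def proj(C,X):
    K,d,R,t=C; return cv2.projectPoints(np.array([X],float),cv2.Rodrigues(R)[0],t,K,d)[0][0,0]
E
python3 - <<'E'
from h import *
S=cam('scene');D=cam('side')
np.set_printoptions(precision=1,suppress=True)
print('box bottom scene',atz(S,(463,279),0),atz(S,(518,382),0))
print('box bottom side',atz(D,(28,195),0),atz(D,(117,183),0))
for z in (0,150,250,300,350,400): print(z,atz(D,(2,128),z),atz(D,(102,117),z),atz(D,(24,80),z),atz(D,(108,73),z))
f=lambda x,y:(250+x/6-.4,130+y/6-.4); g=lambda x,y:(160+x/5-.4,200+y/5-.4)
P={'knobtop':((569,328),(216,101)),
'blank_L':((85,125),(682,415)),'blank_near?':((110,158),(718,455)),
'base front-left(+?)':((322,444),(483,232)),
'base rear near robot':((728,438),(80,325)),
'loaded top a':((415,438),(388,130))}
for k,(a,b) in P.items(): print(k,*tri([(S,f(*a)),(D,g(*b))]))
print('base corners scene z10',[atz(S,f(*p),10) for p in ((322,444),(380,548),(728,438))])
print('base corners side z10',[atz(D,g(*p),10) for p in ((483,232),(80,318),(55,222))])
print('blank top scene z50',[atz(S,f(*p),50) for p in ((105,122),(85,125),(128,152),(110,160))])
print('blank top side z50',[atz(D,g(*p),50) for p in ((682,415),(708,408),(735,452),(702,462))])
print('pink scene',atz(S,f(215,108),50))
E
```

```text
box bottom scene [272.5 440.5   0. ] [358.8 727.1   0. ]
box bottom side [ 33.9 529.5   0. ] [285.1 448.1   0. ]
0 [  -3.  1039.1    0. ] [345.6 902.8   0. ] [ 123.4 1470.1    0. ] [ 463.7 1307.6    0. ]
150 [ 17.5 698.6 150. ] [305.  586.1 150. ] [ 121.7 1054.   150. ] [402.4 919.9 150. ]
250 [ 31.1 471.5 250. ] [277.9 375.  250. ] [120.6 776.6 250. ] [361.6 661.5 250. ]
300 [ 38. 358. 300.] [264.4 269.4 300. ] [120.1 637.9 300. ] [341.1 532.3 300. ]
350 [ 44.8 244.4 350. ] [250.9 163.8 350. ] [119.5 499.1 350. ] [320.7 403.1 350. ]
400 [ 51.6 130.9 400. ] [237.3  58.3 400. ] [119.  360.4 400. ] [300.2 273.9 400. ]
knobtop [405.1  44.1  90.6] [0.1 0.2]
blank_L [ 513.8 -221.5   61.1] [3.2 5. ]
blank_near? [ 515.2 -221.5   35.9] [1.1 1.7]
base front-left(+?) [509.9 -12.7   6.4] [0.2 0.3]
base rear near robot [316.6  72.6 -30.9] [3.6 4.6]
loaded top a [486.   34.1  46.9] [0.2 0.3]
base corners scene z10 [array([510.9, -10.2,  10. ]), array([522.3,  59.2,  10. ]), array([330.9,  97. ,  10. ])]
base corners side z10 [array([508.8, -17. ,  10. ]), array([317.2,  23.7,  10. ]), array([330.1,  95.5,  10. ])]
blank top scene z50 [array([ 507.2, -232.6,   50. ]), array([ 517.6, -236.4,   50. ]), array([ 508.2, -206.4,   50. ]), array([ 519.5, -206.4,   50. ])]
blank top side z50 [array([ 510.1, -207.1,   50. ]), array([ 521.7, -209. ,   50. ]), array([ 518.3, -237. ,   50. ]), array([ 503.5, -235.1,   50. ])]
pink scene [ 450.5 -210.    50. ]
```

Box top is about 220 mm, so I lift first. The magazine points about 169° in yaw with its origin near (494,27), and the knob top triangulates to (405,44,91), which matches the given 89 mm. Next I go above it for wrist views.

Emit:
play_rows([
  [0,0,30,0,0],
  [0,0,40,0,0],
  [0,0,20,0,0],
  [10,-22,0,2,0],
  [20,-43,0,3,0],
  [20,-43,0,3,0],
  [20,-43,0,3,0],
  [20,-43,0,3,0],
  [20,-43,0,1.3,0],
  [20,-43,0,0,0],
  [20,-43,-10,0,0],
  [20,-43,-20,0,0],
  [20,-43,-20,0,0],
  [20,-43,-10,0,0],
  [20,-43,0,0,0],
  [11,-33,0,0,0],
  [0,0,0,0,0],
  [0,0,0,0,0],
], newtons=25)

```text
time_s: 2.4
ee_pos: [494.2, -11.5, 257.7]
ee_rot: [180.0, -0.1, 169.1]
force: [-0.3, 0.5, 0.2]
gripper_width: 91.3
```

```bash
python3 - <<'E'
from h import *
s,im=save('wrist','w1.png'); print(s['ee_pos'],s['ee_rot'],s['qpos'],s['force'],s['time_s'])
np.savez('w1.npz',p=s['ee_pos'],r=s['ee_rot'])
E
```

```text
[494.1855288  -11.45826061 257.73854391] [ 1.79965734e+02 -5.58897143e-02  1.69115909e+02] [-2.68856234e+00  9.94756631e+00  9.67285091e+01  4.37106810e-02
  7.33743634e+01 -8.18169792e+01] [-0.29719229  0.51301418  0.19736941] 2.4
```

View pics/w1.png

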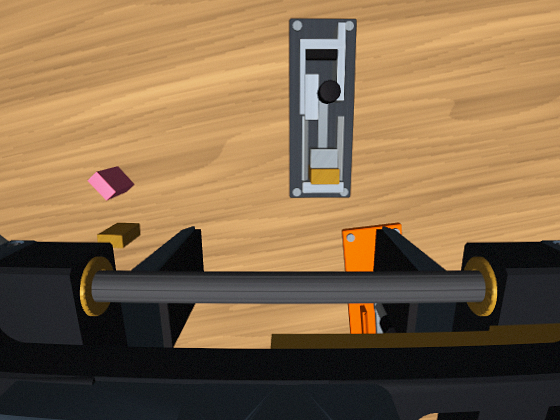

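The wrist view shows the magazine around (322,110), with the knob top at (328,91), the loaded blank at (324,176) and the follower at (324,157). The brass blank is at (120,235). I'll enlarge.

```bash
python3 - <<'E'
import cv2
a=cv2.imread('pics/w1.png')
cv2.imwrite('pics/w1a.png',cv2.resize(a[10:110,270:380],None,fx=6,fy=6,interpolation=cv2.INTER_CUBIC))
cv2.imwrite('pics/w1b.png',cv2.resize(a[110:210,270:380],None,fx=6,fy=6,interpolation=cv2.INTER_CUBIC))
cv2.imwrite('pics/w1c.png',cv2.resize(a[160:260,70:170],None,fx=6,fy=6,interpolation=cv2.INTER_CUBIC))
E
```

```text
(no output)
```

View pics/w1a.png

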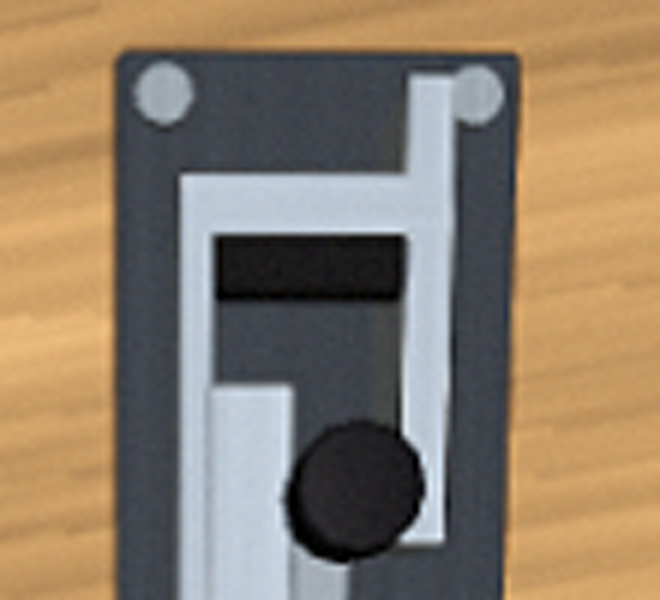

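View pics/w1b.png

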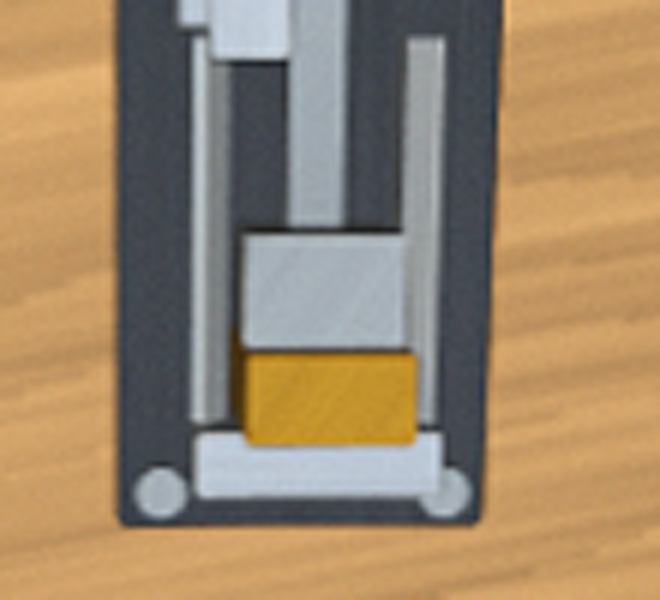

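View pics/w1c.png

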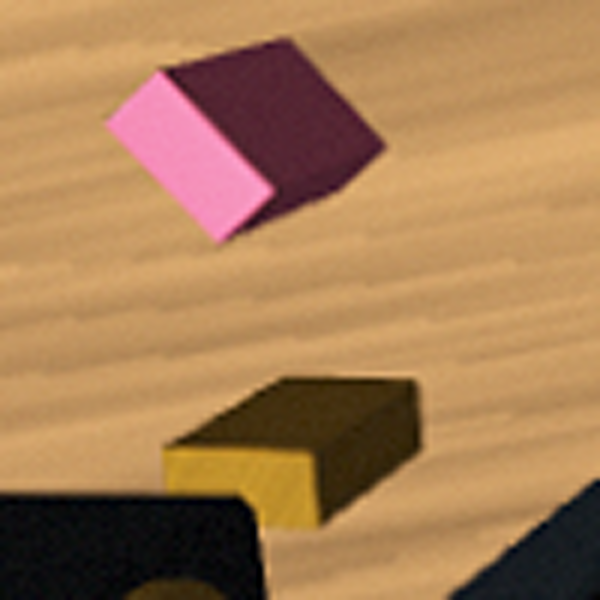

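```bash
python3 - <<'E'
from h import *
np.set_printoptions(precision=1,suppress=True)
z=np.load('w1.npz'); s=dict(ee_pos=z['p'],ee_rot=z['r']); W=cam('wrist',s)
S=cam('scene');D=cam('side')
fa=lambda x,y:(270+x/6-.4,10+y/6-.4); fb=lambda x,y:(270+x/6-.4,110+y/6-.4); fc=lambda x,y:(70+x/6-.4,160+y/6-.4)
F=lambda x,y:(250+x/6-.4,130+y/6-.4); G=lambda x,y:(160+x/5-.4,200+y/5-.4)
k=fa(361,486)
print('knob89',atz(W,k,89),'tri',*tri([(W,k),(S,F(569,328)),(D,G(216,101))]))
B=[atz(W,p,10) for p in (fa(116,54),fa(520,57),fb(120,523),fb(480,523))]
print('base',B)
ax=(B[0]+B[1]-B[2]-B[3])/2; a=np.degrees(np.arctan2(ax[1],ax[0])); print('len',np.linalg.norm(ax),'ang',a)
for l,(p,q,h) in {'cheek inner':(fa(401,400),fa(405,240),50),'cheek out':(fa(443,540),fa(455,80),50),'baseR':(fb(480,523),fa(520,57),10),'baseL':(fb(120,523),fa(116,54),10),'stem':(fb(289,200),fb(291,10),40)}.items():
    d=atz(W,q,h)-atz(W,p,h); print(l,np.linalg.norm(d),np.degrees(np.arctan2(d[1],d[0])))
print('loaded top60 corners',[atz(W,p,60) for p in (fb(247,354),fb(415,354),fb(415,445),fb(247,445))])
print('follower top50',[atz(W,p,50) for p in (fb(243,347),fb(404,347),fb(243,235),fb(404,235))])
print('stop',[atz(W,p,45) for p in (fb(197,497),fb(440,497))])
print('latch end, buffer front',atz(W,fa(252,384),50),atz(W,fa(305,298),50), 'slot side latch',atz(W,fa(293,390),50),'cheek',atz(W,fa(403,390),50))
print('blank50',[atz(W,p,50) for p in (fc(164,447),fc(316,450),fc(320,527))])
print('blank top tri',*tri([(W,fc(164,447)),(S,F(128,152))]),*tri([(W,fc(316,450)),(S,F(105,122))]))
o,v=ray(W,k);print(o)
E
```

```text
knob89 [403.9  43.6  89. ] tri [404.7  43.7  90.5] [0.8 0.3 0.2]
base [array([315.9,  23.2,  10. ]), array([329.7,  95. ,  10. ]), array([509.7, -13.2,  10. ]), array([523.3,  57.6,  10. ])]
len 197.15974888734937 ang 169.20242472455632
cheek inner 25.366235558593033 169.0648541158192
cheek out 72.95210951843949 169.22308110883196
baseR 197.1818277810537 169.06216443662817
baseL 197.13885177788447 169.34271558909876
stem 32.902993654850285 169.52065185488112
loaded top60 corners [array([474.3,  15.5,  60. ]), array([479.7,  43.9,  60. ]), array([495.4,  41.4,  60. ]), array([489.9,  12.7,  60. ])]
follower top50 [array([474.3,  15.4,  50. ]), array([479.7,  43.4,  50. ]), array([455.1,  18.9,  50. ]), array([460.3,  46.5,  50. ])]
stop [array([500.3,   2.6,  45. ]), array([508.7,  46.1,  45. ])]
latch end, buffer front [381.7  33.5  50. ] [369.9  44.6  50. ] slot side latch [383.9  40.1  50. ] cheek [387.3  58.2  50. ]
blank50 [array([ 502.1, -234.6,   50. ]), array([ 508.1, -205.5,   50. ]), array([ 523. , -209.5,   50. ])]
blank top tri [ 501.2 -231.4   36.3] [9.7 3.2] [ 510.8 -211.3   59.5] [10.   3.2]
[425.8   0.7 413.6]
```

Consistent: the knob is at (404,44) with its top near 89–90, and the magazine yaw is 169.2°. From the latch end I estimate parked travel at about 42 mm, which is 26 mm of pull, with the buffer reached at about 29 mm. Moving over the knob and down.

Emit:
play_rows([
  [-10,5,0,0,0],
  [-20,13,0,0,0],
  [-25,15,-10,0,0],
  [-20,13,-20,0,0],
  [-10,6,-25,0,0.3],
  [-5,3,-25,0,0.5],
  [0,0,-25,0,0.5],
  [0,0,-20,0,0.5],
  [0,0,-15,0,0.5],
  [0,0,0,0,0.5],
  [0,0,0,0,0.5],
])

```text
time_s: 3.82
ee_pos: [404.7, 43.5, 118.7]
ee_rot: [180.0, 0.1, 169.2]
force: [0.1, -0.4, 0.1]
gripper_width: 45.6
```

```bash
python3 - <<'E'
from h import *
s,im=save('wrist','w2.png'); print(s['ee_pos'],s['ee_rot'],s['force'],s['gripper_width'])
for n in('scene','side'): save(n,n+'2.png')
a=cv2.imread('pics/scene2.png');b=cv2.imread('pics/side2.png')
cv2.imwrite('pics/m2.png',np.hstack([cv2.resize(a[140:220,290:390],None,fx=4,fy=4,interpolation=2),cv2.resize(b[180:260,160:260],None,fx=4,fy=4,interpolation=2)]))
E
```

```text
[404.68294277  43.53237382 118.67851529] [1.79972985e+02 6.37799921e-02 1.69176644e+02] [ 0.0655115  -0.36798492  0.11351617] 45.583431113432376
```

View pics/w2.png

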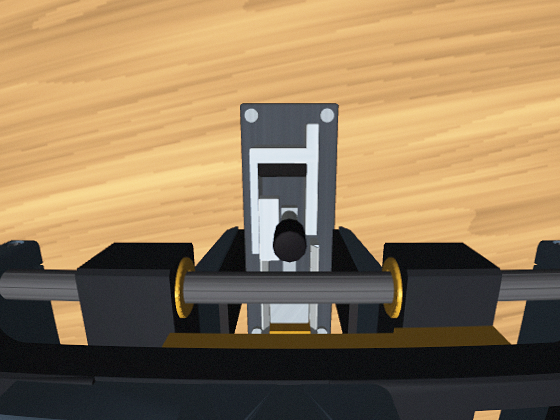

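View pics/m2.png

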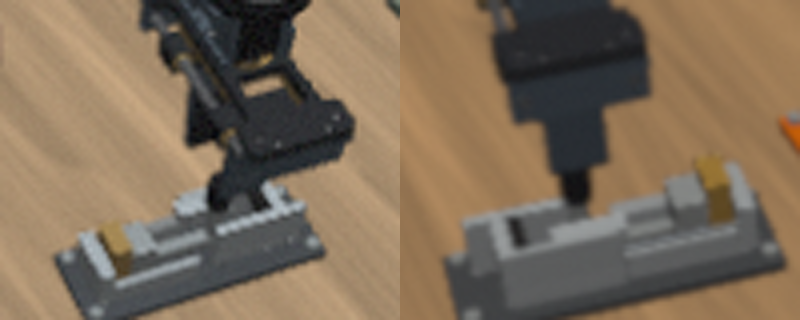

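The knob top is at (290,240), midway between the fingers. A numeric check follows, then I descend and close.

```bash
python3 - <<'E'
from h import *
s=env.state(); W=cam('wrist',s); print(atz(W,(290,241),89), proj(W,[404.3,43.7,89]))
E
```

```text
[400.58726271  44.34932986  89.        ] [290.10165446 247.22498672]
```

Emit:
play_rows([
  [0,0,-15,0,0.5],
  [0,0,-15,0,0.5],
  [0,0,-10,0,0.5],
  [0,0,0,0,0.5],
  [0,0,0,0,0.65],
  [0,0,0,0,0.75],
  [0,0,0,0,0.9],
  [0,0,0,0,0.9],
  [0,0,0,0,0.9],
], newtons=25)

```text
time_s: 5.1
ee_pos: [404.9, 43.2, 78.3]
ee_rot: [180.0, 0.0, 169.1]
force: [0.6, 0.5, 3.1]
gripper_width: 19.5
```

Gripped at 19.5 mm. Pulling back 20 mm first.

Emit:
play_rows([
  [-2,0.4,0,0,0.9],
  [-4,0.75,0,0,0.9],
  [-4,0.75,0,0,0.9],
  [-4,0.75,0,0,0.9],
  [-4,0.75,0,0,0.9],
  [-2,0.4,0,0,0.9],
  [0,0,0,0,0.9],
  [0,0,0,0,0.9],
])

```text
time_s: 6.1
ee_pos: [386.7, 46.7, 78.3]
ee_rot: [180.0, 0.3, 169.2]
force: [4.8, -1.0, -0.3]
gripper_width: 19.2
```

Emit:
play_rows([
  [-2,0.38,0,0,0.9],
  [-2,0.38,0,0,0.9],
  [-2,0.38,0,0,0.9],
  [0,0,0,0,0.9],
  [0,0,0,0,0.9],
])

```text
time_s: 6.72
ee_pos: [380.9, 47.8, 78.3]
ee_rot: [180.0, 0.3, 169.2]
force: [6.0, -1.2, -1.4]
gripper_width: 19.2
```

Emit:
play_rows([
  [-1,0.19,0,0,0.9],
  [0,0,0,0,0.9],
])

```text
time_s: 6.98
ee_pos: [380.0, 48.0, 78.3]
ee_rot: [180.0, 0.3, 169.2]
force: [5.7, -2.5, -2.8]
gripper_width: 19.2
```

Emit:
play_rows([
  [-1,0.19,0,0,0.9],
  [0,0,0,0,0.9],
])

```text
time_s: 7.22
ee_pos: [379.1, 48.2, 78.3]
ee_rot: [180.0, 0.3, 169.2]
force: [6.1, -1.7, -1.9]
gripper_width: 19.3
```

Emit:
play_rows([
  [-1,0.19,0,0,0.9],
  [0,0,0,0,0.9],
])

```text
time_s: 7.48
ee_pos: [378.1, 48.4, 78.3]
ee_rot: [180.0, 0.3, 169.2]
force: [6.5, -0.5, -3.2]
gripper_width: 19.4
```

Emit:
play_rows([
  [-0.8,0.15,0,0,0.9],
  [0,0,0,0,0.9],
])

```text
time_s: 7.72
ee_pos: [377.3, 48.5, 78.3]
ee_rot: [180.0, 0.3, 169.2]
force: [6.5, -1.7, -2.5]
gripper_width: 19.2
```

Emit:
play_rows([
  [-0.8,0.15,0,0,0.9],
  [0,0,0,0,0.9],
])

```text
time_s: 7.98
ee_pos: [376.6, 48.7, 78.3]
ee_rot: [180.0, 0.3, 169.2]
force: [5.4, -1.2, -3.2]
gripper_width: 19.5
```

Emit:
play_rows([
  [-0.8,0.15,0,0,0.9],
  [0,0,0,0,0.9],
])

```text
time_s: 8.22
ee_pos: [376.3, 48.7, 78.4]
ee_rot: [180.0, 0.4, 169.2]
force: [7.3, -2.8, -4.5]
gripper_width: 19.5
```

The buffer resists at 29.1 mm of pull, as predicted. I back off about 0.7 mm and go sideways.

Emit:
play_rows([
  [0.7,-0.13,0,0,0.9],
  [0,0,0,0,0.9],
  [-0.4,-2,0,0,0.9],
  [-0.5,-2.5,0,0,0.9],
  [-0.5,-2.5,0,0,0.9],
  [-0.5,-2.5,0,0,0.9],
  [-0.4,-2,0,0,0.9],
  [0,0,0,0,0.9],
  [0,0,0,0,0.9],
])

```text
time_s: 9.35
ee_pos: [374.6, 37.3, 78.4]
ee_rot: [179.9, 0.4, 169.1]
force: [6.4, -1.5, -3.2]
gripper_width: 19.4
```

Emit:
play_rows([
  [-0.3,-1.5,0,0,0.9],
  [-0.2,-0.8,0,0,0.9],
  [0,0,0,0,0.9],
  [0,0,0,0,0.9],
])

```text
time_s: 9.85
ee_pos: [374.2, 35.6, 78.4]
ee_rot: [179.9, 0.4, 169.1]
force: [7.3, 2.4, -4.2]
gripper_width: 19.6
```

Fully across. Now I ease forward onto the latch end.

Emit:
play_rows([
  [0.8,0.3,0,0,0.9],
  [0.8,-0.15,0,0,0.9],
  [0.8,-0.15,0,0,0.9],
  [0.8,-0.15,0,0,0.9],
  [0,0,0,0,0.9],
])

```text
time_s: 10.48
ee_pos: [376.9, 35.2, 78.4]
ee_rot: [179.9, 0.3, 169.1]
force: [5.7, 0.7, -3.3]
gripper_width: 19.5
```

Emit:
play_rows([
  [0.8,-0.15,0,0,0.9],
  [0.8,-0.15,0,0,0.9],
  [0.5,-0.1,0,0,0.9],
  [0,0,0,0,0.9],
])

```text
time_s: 10.98
ee_pos: [376.9, 35.1, 78.3]
ee_rot: [179.9, 0.1, 169.1]
force: [3.0, 3.1, 2.7]
gripper_width: 19.3
```

The latch holds it: x stopped at 376.9 with the load falling. Release.

Emit:
play_rows([
  [0,0,0,0,0.6],
  [0,0,0,0,0.5],
  [0,0,0,0,0.5],
  [0,0,0,0,0.5],
  [0,0,20,0,0.5],
  [0,0,30,0,0.5],
  [0,0,30,0,0.3],
  [0,0,20,0,0],
  [0,0,0,0,0],
])

```text
time_s: 12.1
ee_pos: [377.2, 34.5, 179.0]
ee_rot: [180.0, 0.2, 169.1]
force: [0.1, 0.8, -0.8]
gripper_width: 72.6
```

```bash
python3 - <<'E'
from h import *
s,im=save('wrist','w3.png'); print(s['ee_pos'],s['ee_rot'],s['force'],s['gripper_width'])
np.savez('w3.npz',p=s['ee_pos'],r=s['ee_rot'])
W=cam('wrist',s); np.set_printoptions(precision=1,suppress=True)
cv2.imwrite('pics/w3a.png',cv2.resize(cv2.imread('pics/w3.png')[90:390,150:420],(675,750)[:2]) if 0 else cv2.resize(cv2.imread('pics/w3.png')[90:290,160:420],None,fx=3,fy=3,interpolation=2))
E
```

```text
[377.22219569  34.53326317 178.98825574] [1.79954867e+02 1.78086199e-01 1.69127359e+02] [ 0.0775226   0.82743426 -0.81509398] 72.55933389908705
```

View pics/w3a.png

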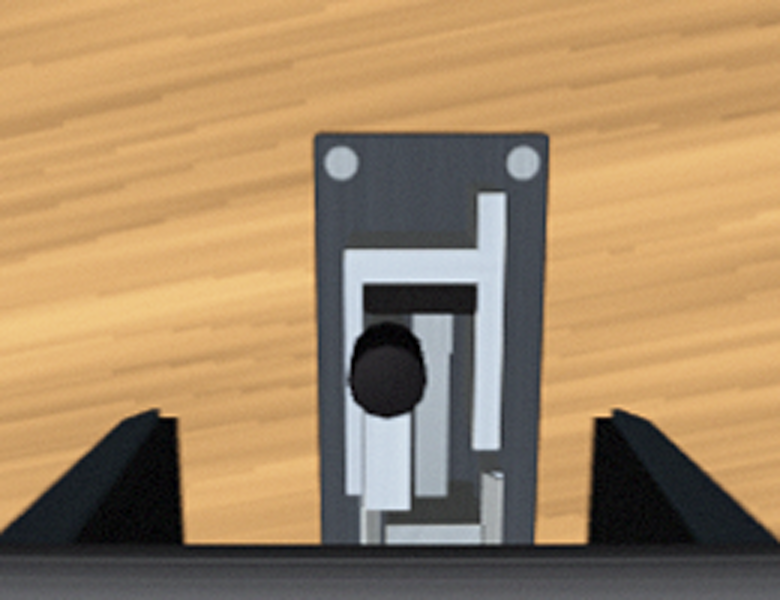

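The knob is parked in the notch, at (387,370) in the crop beside the latch plate. Next, a view of the loose blank.

Emit:
play_rows([
  [10,-16,10,0,0],
  [20,-32,10,0,0],
  [25,-38,10,0,0],
  [25,-38,0,0,0],
  [25,-38,0,0,0],
  [25,-38,0,0,0],
  [20,-32,0,0,0],
  [15,-22,0,0,0],
  [3,-8,0,0,0],
  [0,0,0,0,0],
  [0,0,0,0,0],
])

```text
time_s: 13.52
ee_pos: [543.7, -226.5, 207.7]
ee_rot: [180.0, -0.1, 169.2]
force: [0.3, -0.0, -0.6]
gripper_width: 91.0
```

```bash
python3 - <<'E'
from h import *
s,im=save('wrist','w4.png'); print(s['ee_pos'],s['ee_rot'],s['force'],s['gripper_width'],s['qpos'])
np.savez('w4.npz',p=s['ee_pos'],r=s['ee_rot'])
W=cam('wrist',s); p=proj(W,[512.5,-222,50]).astype(int); print(p)
x0,y0=max(p[0]-65,0),max(p[1]-50,0); print(x0,y0)
cv2.imwrite('pics/w4a.png',cv2.resize(cv2.imread('pics/w4.png')[y0:y0+100,x0:x0+130],None,fx=6,fy=6,interpolation=2))
E
```

```text
[ 543.71386693 -226.46718637  207.72165942] [ 1.79963915e+02 -6.43041066e-02  1.69162847e+02] [ 0.27155155 -0.04019788 -0.61062142] 91.00719445321597 [-2.37427894e+01  2.03513265e+01  8.95698288e+01  2.21259630e-02
  7.01495852e+01 -1.02913142e+02]
[287 166]
222 116
```

View pics/w4.png

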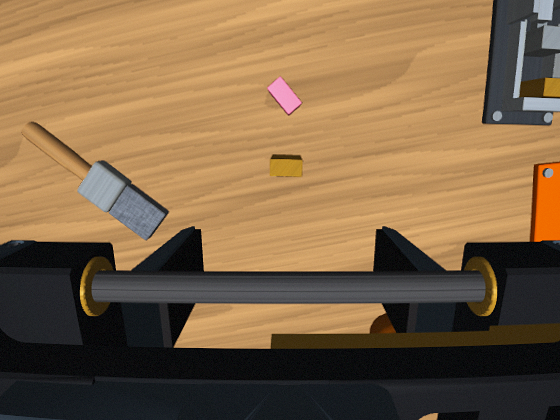

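View pics/w4a.png

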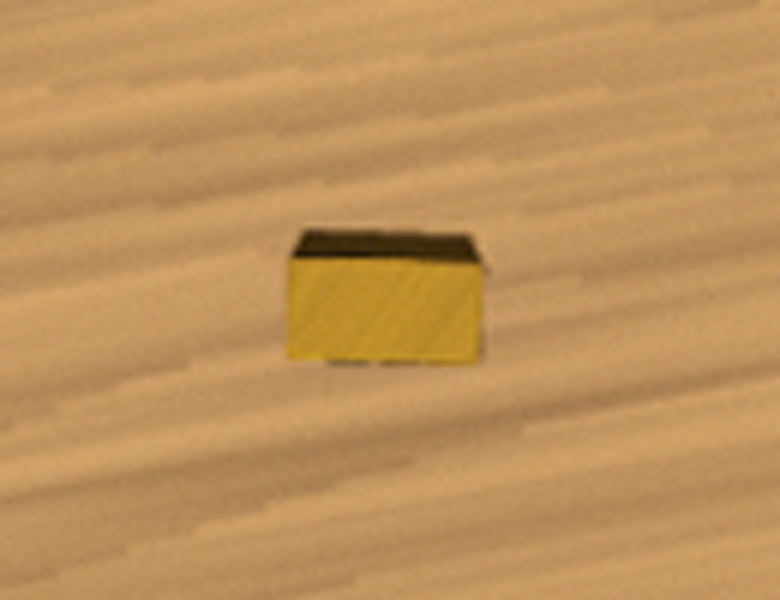

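```bash
python3 - <<'E'
from h import *
np.set_printoptions(precision=1,suppress=True)
def L(n):
    z=np.load(n); return cam('wrist',dict(ee_pos=z['p'],ee_rot=z['r']))
W4=L('w4.npz');W1=L('w1.npz')
f=lambda x,y:(222+x/6-.4,116+y/6-.4); fc=lambda x,y:(70+x/6-.4,160+y/6-.4)
P=[(288,257),(483,263),(483,364),(288,359)]
Q=[atz(W4,f(*p),50) for p in P]; print(Q, 'c',sum(Q)/4)
d=Q[1]+Q[2]-Q[0]-Q[3]; print('long-axis ang',np.degrees(np.arctan2(d[1],d[0])),np.linalg.norm(d)/2)
for a,b in ((0,(164,447)),(1,(316,450)),(2,(320,527))): print(*tri([(W4,f(*P[a])),(W1,fc(*b))]))
E
```

```text
[array([ 502.1, -236.3,   50. ]), array([ 508.6, -207.5,   50. ]), array([ 523.8, -210.3,   50. ]), array([ 517.4, -239.4,   50. ])] c [ 513.  -223.4   50. ]
long-axis ang 77.49735376734338 29.68194453845963
[ 502.5 -236.5   47.2] [0.1 0.1]
[ 508.9 -207.4   46.6] [0. 0.]
[ 523.7 -210.3   48.6] [0.3 0.3]
```

The blank top is at (513,-223) and about 48–50 mm high, with its long axis at 77.5°, so I use yaw 167.5. I'll grip about 7 mm toward the rear so the pads clear the loaded blank, with tips at z≈42 so they clear the follower's top once it is seated.

Emit:
play_rows([
  [-15,2,0,-1.7,0],
  [-20,2.7,-10,0,0],
  [-2.4,0,-30,0,0],
  [0,0,-35,0,0.2],
  [0,0,-35,0,0.4],
  [0,0,-25,0,0.4],
  [0,0,-12,0,0.4],
  [0,0,-4,0,0.4],
  [0,0,0,0,0.4],
  [0,0,0,0,0.4],
])

```text
time_s: 14.82
ee_pos: [507.6, -223.0, 58.0]
ee_rot: [-180.0, 0.1, 167.4]
force: [0.8, 1.0, -0.1]
gripper_width: 54.6
```

```bash
python3 - <<'E'
from h import *
s,im=save('wrist','w5.png'); print(s['ee_pos'],s['ee_rot'],s['force'],s['gripper_width'])
W=cam('wrist',s); print(proj(W,[513.1,-223.3,50]))
E
```

```text
[ 507.60409202 -223.02429115   57.96005011] [-1.79980962e+02  1.10535282e-01  1.67424617e+02] [ 0.75920531  1.02403344 -0.07864595] 54.59152276163792
[291.61000661 273.1894199 ]
```

View pics/w5.png

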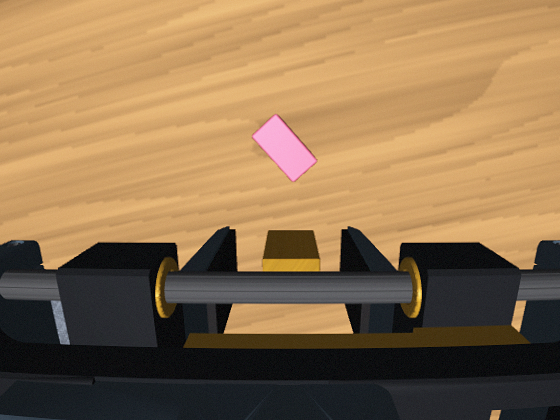

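The blank is centred between the fingers, with its top at (291,265). A small correction, then close.

Emit:
play_rows([
  [-1.2,1,-2,0,0.4],
  [0,0,0,0,0.5],
  [0,0,0,0,0.6],
  [0,0,0,0,0.8],
  [0,0,0,0,0.8],
  [0,0,0,0,0.8],
  [0,0,0,0,0.8],
], newtons=30)

```text
time_s: 15.75
ee_pos: [505.9, -221.7, 55.0]
ee_rot: [180.0, 0.0, 167.4]
force: [0.5, 0.3, 0.4]
gripper_width: 29.5
```

Emit:
play_rows([
  [0,0,10,0,0.8],
  [0,0,20,0,0.8],
  [0,0,30,0,0.8],
  [0,0,20,0,0.8],
  [0,0,10,0,0.8],
  [0,0,0,0,0.8],
])

```text
time_s: 16.5
ee_pos: [505.9, -221.9, 145.4]
ee_rot: [-180.0, 0.1, 167.4]
force: [0.1, -0.6, -2.1]
gripper_width: 29.5
```

```bash
python3 - <<'E'
from h import *
s=env.state(); print(s['ee_pos'],s['ee_rot'],s['force'],s['torque'],s['gripper_width'])
for n in('scene','side'): save(n,n+'6.png')
a=cv2.imread('pics/scene6.png');b=cv2.imread('pics/side6.png')
cv2.imwrite('pics/m6.png',np.hstack([cv2.resize(a[100:190,220:310],None,fx=4.4,fy=4.4,interpolation=2),cv2.resize(b[220:310,250:340],None,fx=4.4,fy=4.4,interpolation=2)]))
E
```

```text
[ 505.92807887 -221.86299244  145.44412762] [-1.79988716e+02  5.44708582e-02  1.67426822e+02] [ 0.07145267 -0.58771995 -2.09447809] [ 0.03875795  0.05115855 -0.07251075] 29.466687645432316
```

View pics/m6.png

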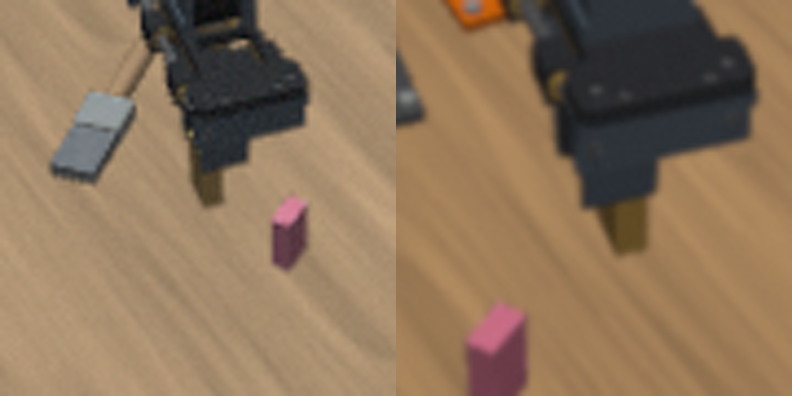

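Held at 29.5 mm with the underside at about z 90. Moving over the track at blank centre x≈28.

Emit:
play_rows([
  [-2,12,0,0.5,0.8],
  [-5,25,0,0.5,0.8],
  [-6,35,0,0.75,0.8],
  [-7,38,0,0,0.8],
  [-7,38,0,0,0.8],
  [-7,38,0,0,0.8],
  [-6,32,0,0,0.8],
  [-5,23,0,0,0.8],
  [-2,13,0,0,0.8],
  [0,0,0,0,0.8],
  [0,0,0,0,0.8],
  [0,0,0,0,0.8],
])

```text
time_s: 18.1
ee_pos: [459.0, 31.6, 144.9]
ee_rot: [-180.0, 0.0, 169.1]
force: [-0.4, -0.1, -2.1]
gripper_width: 29.4
```

```bash
python3 - <<'E'
from h import *
s=env.state(); print(s['ee_pos'],s['ee_rot'],s['force'],s['gripper_width'])
for n in('wrist','scene','side'): save(n,n+'7.png')
a=cv2.imread('pics/scene7.png');b=cv2.imread('pics/side7.png')
cv2.imwrite('pics/m7.png',np.hstack([cv2.resize(a[130:230,290:390],None,fx=4,fy=4,interpolation=2),cv2.resize(b[165:265,165:265],None,fx=4,fy=4,interpolation=2)]))
E
```

```text
[459.00338351  31.55756257 144.92459593] [-1.79996132e+02  1.60279224e-03  1.69115324e+02] [-0.39224092 -0.12664674 -2.14586739] 29.360799462393068
```

View pics/m7.png

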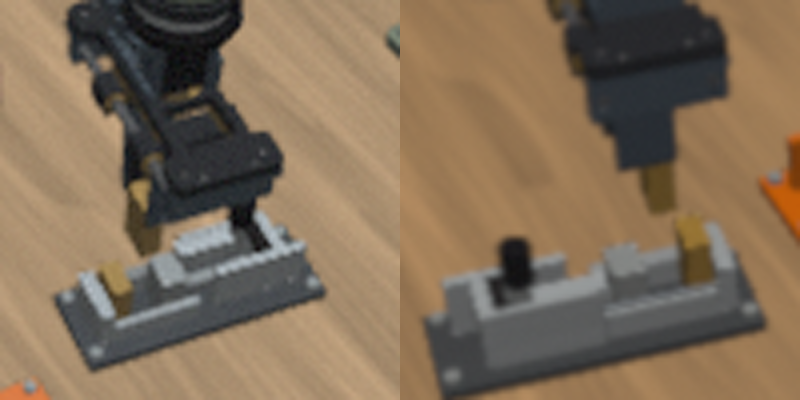

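View pics/wrist7.png

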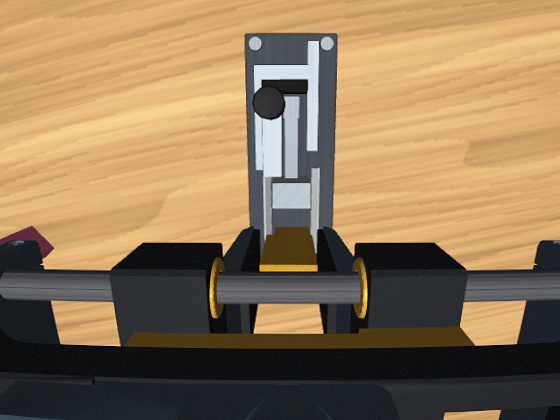

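```bash
python3 - <<'E'
from h import *
np.set_printoptions(precision=1,suppress=True)
s=env.state(); W=cam('wrist',s)
o=np.array([493.2,26.6,0]);a=np.radians(169.2);u=np.array([np.cos(a),np.sin(a),0]);n=np.array([-u[1],u[0],0])
m=lambda X:np.array([(X-o)@u,(X-o)@n,X[2]])
print('tcp',m(s['ee_pos']))
im=cv2.imread('pics/wrist7.png'); cv2.imwrite('pics/w7a.png',cv2.resize(im[140:290,220:360],None,fx=5,fy=5,interpolation=2)[:,:])
for nm,p,z in (('foll front L',(272,208),50),('foll front R',(311,208),50),('foll rear L',(272,183),50),('foll rear R',(310,183),50),('knob',(269,102),89)): print(nm,m(atz(W,p,z)))
E
```

```text
tcp [ 34.6   1.4 144.9]
foll front L [42.6 14.3 50. ]
foll front R [ 42.5 -15.   50. ]
foll rear L [61.6 14.  50. ]
foll rear R [ 61.5 -14.   50. ]
knob [116.8  13.4  89. ]
```

View pics/w7a.png

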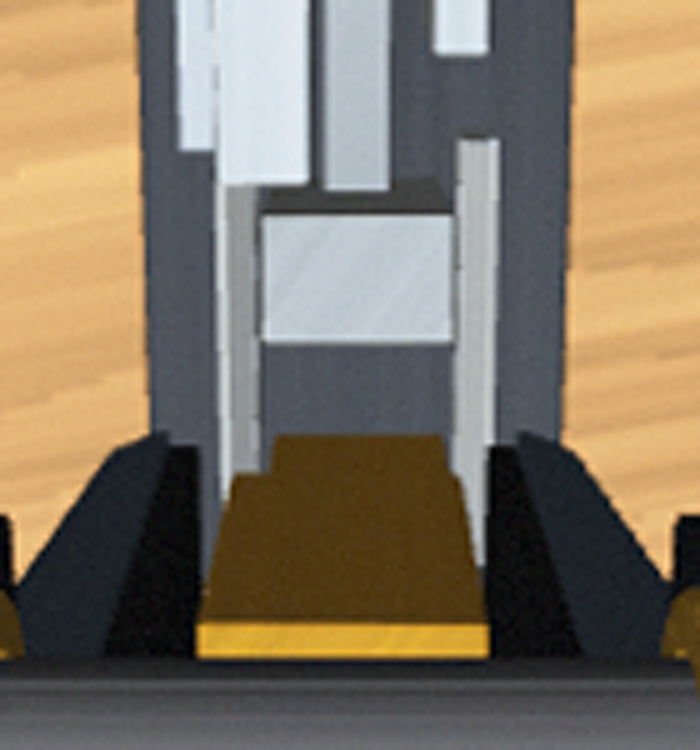

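The follower measures at 42.5 mm and is centred to within ±0.5 mm in my magazine frame. The blank needs 1.4 mm toward world +y. Correct, then descend.

Emit:
play_rows([
  [-0.7,1.6,0,0.1,0.8],
  [0,0,-10,0,0.8],
  [0,0,-15,0,0.8],
  [0,0,-15,0,0.8],
  [0,0,-10,0,0.8],
  [0,0,-4,0,0.8],
  [0,0,0,0,0.8],
  [0,0,0,0,0.8],
])

```text
time_s: 19.25
ee_pos: [458.5, 33.8, 91.4]
ee_rot: [180.0, 0.1, 169.3]
force: [0.2, 0.3, -1.0]
gripper_width: 29.5
```

Emit:
play_rows([
  [-0.1,-0.5,0,0,0.8],
  [0,0,-4,0,0.8],
  [0,0,-4,0,0.8],
  [0,0,-4,0,0.8],
  [0,0,-4,0,0.8],
  [0,0,0,0,0.8],
])

```text
time_s: 20.0
ee_pos: [457.7, 33.3, 74.6]
ee_rot: [-180.0, -0.1, 169.3]
force: [-0.2, -1.2, -2.2]
gripper_width: 29.8
```

Emit:
play_rows([
  [0,0,-3,0,0.8],
  [0,0,-3,0,0.8],
  [0,0,-2,0,0.8],
  [0,0,0,0,0.8],
])

```text
time_s: 20.5
ee_pos: [457.9, 33.3, 66.8]
ee_rot: [-180.0, -0.0, 169.3]
force: [-0.3, 0.1, -2.0]
gripper_width: 29.3
```

Underside at about 11.8 mm with no contact yet. Easing onto the floor.

Emit:
play_rows([
  [0,0,-1,0,0.8],
  [0,0,-0.8,0,0.8],
  [0,0,0,0,0.8],
])

```text
time_s: 20.88
ee_pos: [458.0, 33.3, 65.2]
ee_rot: [180.0, 0.0, 169.3]
force: [-0.3, -0.6, -2.2]
gripper_width: 29.7
```

Emit:
play_rows([
  [0,0,-0.8,0,0.8],
  [0,0,0,0,0.8],
  [0,0,0,0,0.8],
])

```text
time_s: 21.25
ee_pos: [458.3, 33.4, 64.9]
ee_rot: [180.0, 0.1, 169.3]
force: [-2.2, 0.2, 6.0]
gripper_width: 29.6
```

Floor contact at TCP z 64.9 (expected 65), so it is seated. Release and rise.

Emit:
play_rows([
  [0,0,0.5,0,0.8],
  [0,0,0,0,0.65],
  [0,0,0,0,0.58],
  [0,0,0,0,0.5],
  [0,0,0,0,0.5],
  [0,0,0,0,0.5],
  [0,0,15,0,0.5],
  [0,0,30,0,0.5],
  [0,0,30,0,0.5],
  [0,0,5,0,0.5],
  [0,0,0,0,0.5],
])

```text
time_s: 22.62
ee_pos: [457.7, 33.3, 144.5]
ee_rot: [180.0, -0.0, 169.3]
force: [-0.3, -0.0, 0.5]
gripper_width: 45.6
```

```bash
python3 - <<'E'
from h import *
s=env.state(); print(s['ee_pos'],s['ee_rot'],s['force'],s['gripper_width'])
for n in('wrist','scene','side'): save(n,n+'8.png')
a=cv2.imread('pics/scene8.png');b=cv2.imread('pics/side8.png');w=cv2.imread('pics/wrist8.png')
cv2.imwrite('pics/m8.png',np.hstack([cv2.resize(a[130:230,290:390],None,fx=4,fy=4,interpolation=2),cv2.resize(b[165:265,165:265],None,fx=4,fy=4,interpolation=2)]))
E
```

```text
[457.71663671  33.33199192 144.48335419] [ 1.79998567e+02 -1.91164470e-02  1.69276852e+02] [-0.26470137 -0.03906064  0.50790942] 45.632048672637296
```

View pics/m8.png

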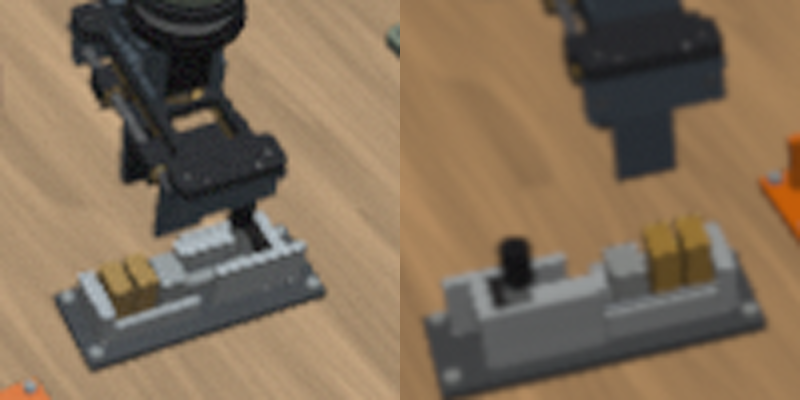

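View pics/wrist8.png

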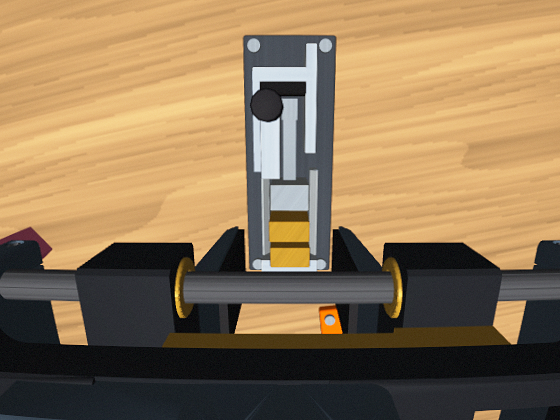

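Both brass blanks stand level, side by side, and the follower is still parked. Back to the knob.

Emit:
play_rows([
  [-12,0,0,0,0.5],
  [-25,0.5,0,0,0.5],
  [-25,0.5,0,0,0.5],
  [-15,0.5,-5,0,0.5],
  [-4.2,0,-15,0,0.5],
  [0,0,-20,0,0.5],
  [0,0,-18,0,0.5],
  [0,0,-8,0,0.5],
  [0,0,0,0,0.5],
  [0,0,0,0,0.5],
])

```text
time_s: 24.02
ee_pos: [377.3, 34.9, 79.3]
ee_rot: [180.0, 0.1, 169.3]
force: [-0.5, -0.1, -0.1]
gripper_width: 45.8
```

Emit:
play_rows([
  [0,0,0,0,0.6],
  [0,0,0,0,0.7],
  [0,0,0,0,0.9],
  [0,0,0,0,0.9],
  [0,0,0,0,0.9],
], newtons=25)

```text
time_s: 24.65
ee_pos: [377.0, 35.1, 79.0]
ee_rot: [180.0, 0.0, 169.3]
force: [-0.9, 1.5, 2.1]
gripper_width: 19.2
```

Emit:
play_rows([
  [-1,0.19,0,0,0.9],
  [-1,0.19,0,0,0.9],
  [-0.8,0.15,0,0,0.9],
  [0,0,0,0,0.9],
])

```text
time_s: 25.15
ee_pos: [376.4, 35.3, 79.1]
ee_rot: [180.0, 0.3, 169.3]
force: [6.2, 0.1, -4.5]
gripper_width: 19.2
```

Emit:
play_rows([
  [-1,0.19,0,0,0.9],
  [0,0,0,0,0.9],
  [0.4,2,0,0,0.9],
  [0.5,2.5,0,0,0.9],
  [0,0,0,0,0.9],
])

```text
time_s: 25.78
ee_pos: [376.2, 39.7, 79.1]
ee_rot: [180.0, 0.3, 169.3]
force: [6.1, -1.1, -4.9]
gripper_width: 19.4
```

Emit:
play_rows([
  [0.5,2.5,0,0,0.9],
  [0.5,2.5,0,0,0.9],
  [0.4,2.2,0,0,0.9],
  [0.3,1.7,0,0,0.9],
  [0,0,0,0,0.9],
  [0,0,0,0,0.9],
])

```text
time_s: 26.52
ee_pos: [377.9, 48.6, 79.1]
ee_rot: [180.0, 0.3, 169.3]
force: [6.4, -1.4, -3.9]
gripper_width: 19.3
```

In line with the slot. Easing forward at about 8 mm/s.

Emit:
play_rows([
  [1,-0.19,0,0,0.9],
  [1,-0.19,0,0,0.9],
  [1,-0.19,0,0,0.9],
  [0,0,0,0,0.9],
])

```text
time_s: 27.02
ee_pos: [380.9, 48.0, 79.1]
ee_rot: [180.0, 0.3, 169.3]
force: [5.3, -1.0, -3.3]
gripper_width: 19.4
```

Emit:
play_rows([
  [1,-0.19,0,0,0.9],
  [1,-0.19,0,0,0.9],
  [1,-0.19,0,0,0.9],
  [1,-0.19,0,0,0.9],
  [0,0,0,0,0.9],
])

```text
time_s: 27.65
ee_pos: [384.8, 47.3, 79.1]
ee_rot: [180.0, 0.3, 169.3]
force: [6.2, -0.9, -4.4]
gripper_width: 19.3
```

Emit:
play_rows([
  [1,-0.19,0,0,0.9],
  [1,-0.19,0,0,0.9],
  [0,0,0,0,0.9],
])

```text
time_s: 28.02
ee_pos: [385.3, 47.2, 79.1]
ee_rot: [180.0, 0.1, 169.3]
force: [4.3, -1.1, -1.0]
gripper_width: 19.4
```

Emit:
play_rows([
  [0.8,-0.15,0,0,0.9],
  [0.8,-0.15,0,0,0.9],
  [0,0,0,0,0.9],
])

```text
time_s: 28.4
ee_pos: [386.4, 46.9, 79.0]
ee_rot: [180.0, 0.0, 169.3]
force: [3.1, 0.2, 2.0]
gripper_width: 19.2
```

Emit:
play_rows([
  [0.8,-0.15,0,0,0.9],
  [0.8,-0.15,0,0,0.9],
  [0,0,0,0,0.9],
])

```text
time_s: 28.78
ee_pos: [388.1, 46.6, 79.0]
ee_rot: [180.0, 0.0, 169.3]
force: [2.9, -0.0, 3.9]
gripper_width: 19.4
```

Emit:
play_rows([
  [0.8,-0.15,0,0,0.9],
  [0,0,0,0,0.9],
])

```text
time_s: 29.02
ee_pos: [388.9, 46.5, 79.0]
ee_rot: [180.0, 0.0, 169.3]
force: [3.1, -0.5, 2.8]
gripper_width: 19.6
```

Emit:
play_rows([
  [0.8,-0.15,0,0,0.9],
  [0,0,0,0,0.9],
  [0,0,0,0,0.9],
])

```text
time_s: 29.4
ee_pos: [389.1, 46.4, 78.9]
ee_rot: [180.0, -0.0, 169.3]
force: [2.0, 0.9, 5.3]
gripper_width: 19.2
```

Emit:
play_rows([
  [0.8,-0.15,0,0,0.9],
  [0.8,-0.15,0,0,0.9],
  [0,0,0,0,0.9],
  [0,0,0,0,0.9],
])

```text
time_s: 29.9
ee_pos: [389.1, 46.2, 78.9]
ee_rot: [-180.0, -0.2, 169.2]
force: [-0.5, 0.7, 10.3]
gripper_width: 19.3
```

```bash
python3 - <<'E'
from h import *
s=env.state(); print(s['ee_pos'],s['force'])
for n in('scene','side'): save(n,n+'9.png')
a=cv2.imread('pics/scene9.png');b=cv2.imread('pics/side9.png')
cv2.imwrite('pics/m9.png',np.hstack([cv2.resize(a[160:230,300:370],None,fx=5.7,fy=5.7,interpolation=2),cv2.resize(b[195:265,190:260],None,fx=5.7,fy=5.7,interpolation=2)]))
E
```

```text
[389.11346049  46.22664466  78.87573812] [-0.52316291  0.65956317 10.3459987 ]
```

View pics/m9.png

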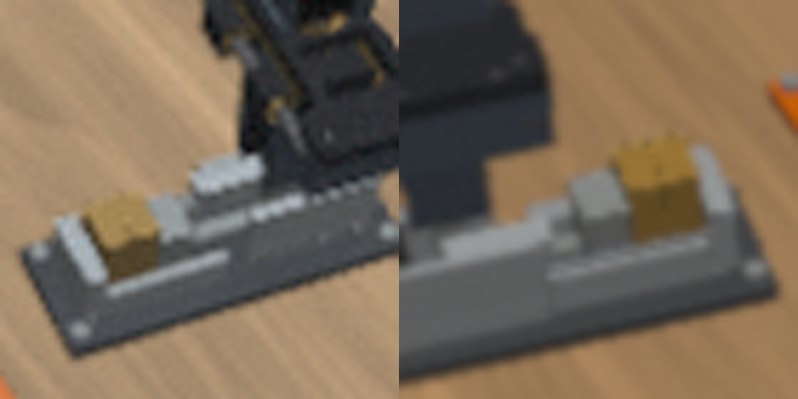

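Both blanks are together against the stop, the follower touches them, and the knob's x load is gone. Release and withdraw.

Emit:
play_rows([
  [0,0,0,0,0.75],
  [0,0,0,0,0.65],
  [0,0,0,0,0.5],
  [0,0,0,0,0.5],
  [0,0,0,0,0.5],
  [0,0,15,0,0.5],
  [0,0,30,0,0.5],
  [10,0,40,0,0.5],
  [20,0,30,0,0.5],
  [20,-10,10,0,0.5],
  [20,-10,0,0,0.5],
  [10,-10,0,0,0.5],
  [0,0,0,0,0.5],
  [0,0,0,0,0.5],
])

```text
time_s: 31.75
ee_pos: [470.1, 16.2, 203.5]
ee_rot: [180.0, -0.1, 169.3]
force: [-0.0, 0.2, -1.2]
gripper_width: 45.4
```

```bash
python3 - <<'E'
from h import *
np.set_printoptions(precision=1,suppress=True)
s,im=save('wrist','w10.png'); print(s['ee_pos'],s['force'])
np.savez('w10.npz',p=s['ee_pos'],r=s['ee_rot'])
W=cam('wrist',s)
p=proj(W,[462,32,50]).astype(int); q=proj(W,[388,47,89]); print(p,q)
cv2.imwrite('pics/w10a.png',cv2.resize(cv2.imread('pics/w10.png')[90:240,210:370],None,fx=4.9,fy=4,interpolation=2) if 0 else cv2.resize(cv2.imread('pics/w10.png')[90:240,210:370],None,fx=4,fy=4,interpolation=2))
E
```

```text
[470.1  16.2 203.5] [-0.   0.2 -1.2]
[304 189] [308.9 101.1]
```

View pics/w10.png

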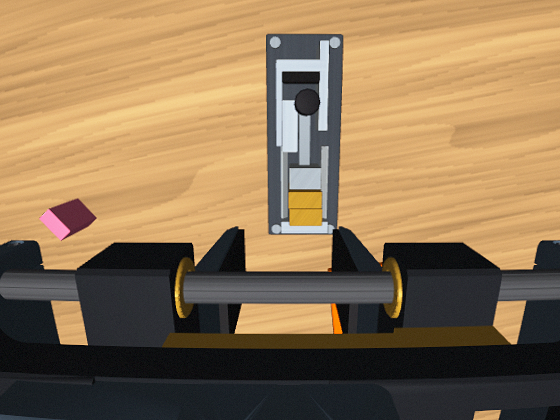

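View pics/w10a.png

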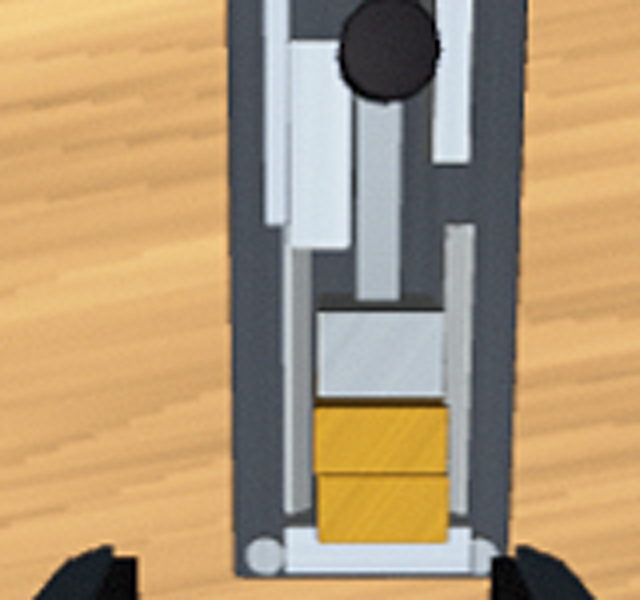

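```bash
python3 - <<'E'
from h import *
np.set_printoptions(precision=1,suppress=True)
z=np.load('w10.npz'); W=cam('wrist',dict(ee_pos=z['p'],ee_rot=z['r']))
o=np.array([493.2,26.6,0]);a=np.radians(169.2);u=np.array([np.cos(a),np.sin(a),0]);n=np.array([-u[1],u[0],0])
m=lambda X:np.array([(X-o)@u,(X-o)@n,X[2]])
f=lambda x,y:(210+x/4-.4,90+y/4-.4)
for nm,p,h in (('foll fL',(317,397),50),('foll fR',(443,399),50),('foll rL',(318,311),50),('new rL',(315,405),60),('new rR',(447,406),60),('seam L',(317,472),60),('seam R',(448,474),60),('load f',(319,541),60),('load fR',(448,542),60),('knob',(389,50),89)): print(nm,m(atz(W,f(*p),h)))
E
```

```text
foll fL [32.5 14.7 50. ]
foll fR [ 32.  -14.1  50. ]
foll rL [52.1 14.5 50. ]
new rL [32.5 15.2 60. ]
new rR [ 32.3 -14.1  60. ]
seam L [17.2 14.7 60. ]
seam R [ 16.8 -14.7  60. ]
load f [ 1.1 14.2 60. ]
load fR [  0.9 -15.1  60. ]
knob [106.4   1.3  89. ]
```

All measures agree: follower at 32.2 mm, knob shift about 1 mm, and the blanks square, with the seam at 17 (expected 16) and the rear face at 32.4 (expected 32). Handing in.

```bash
python3 - <<'E'
from h import *
print(env.job_done())
E
```

```text
the job is handed in; nothing more can be done
None
```

The job is done and handed in at about 32 s of the 66 s allowed. `env.job_done()` gives no verdict, so success rests on my own checks.

**What I did**
- I pulled the follower back until the rubber buffer just resisted. Peak force was about 8 N including the spring, so the crush stayed far below 3 mm. I then parked the knob in the notch and let go.
- I lowered the brass blank onto the track floor. Contact came at tool height 64.9 mm against 65 mm expected.
- I brought the knob back across and eased the follower forward in small steps at about 8 mm/s or slower, until the knob carried no load. Then I let go and withdrew the arm.

**Last checks, from the wrist camera**

| Item | Measured | Required or expected |
|---|---|---|
| Follower travel | 32.2 mm | 30.5–33.5 mm |
| Knob sideways shift | about 1.3 mm | under 4 mm |
| New blank rear face | 32.4 mm behind the stop | 32 mm |
| Seam between blanks | 17 mm behind the stop | 16 mm |
| New blank off centre | about 0.5 mm | underside within 3 mm of the bay point |

The new blank looked square in that view. The fingers touch nothing.

**Disagreements**
- The seam and the loaded blank's front edge both read about 1 mm too far back, which fits the 2 mm calibration tolerance.
- I did not measure the jar, brush and mandrel again afterwards. The arm's path kept clear of them.

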